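Shut a full slide box and file it in the empty rack bay

TASK

The flat slide box standing open on the bench has been loaded and has to be filed. Using only the fingertips, push its raised lid right shut while the box is still clear of the racks, then slide the closed box along the bench and push it into the empty one-bay rack until it is fully home against the stops. Do not grip, squeeze or lift the box or its lid, and leave the other things on the bench where they are.

Things in the scene. Friction and masses are not known exactly. Their poses are not given: they have to be found in the camera images.
- slide_box: loose flat blue slide box, 0.2 to 0.4 kg, on the bench between robot and racks, hinge side away from the robot. Solid 85 mm deep (x) by 180 mm wide (y), 27 mm high with the lid shut. Origin: centre of the underside; x points from the front face (x = -42 mm) to the hinge side (+42 mm; hinge barrels show 5 mm more but stop nothing), y along its length. Slides on the bench, friction about 0.6.
- slide_box_lid (a joint): lid angle, rad: 0 shut and level, 1.57 upright, 1.92 leaning fully back. Hinge line along the box's y at x = +44, z = 24 mm; the lid is 180 mm wide, 2 mm thick, reaches 87 mm from it. Stiff, damped hinge: about 1 N at the free edge swings it; it stays where left near upright and, pushed below about 0.8 rad, sinks shut slowly by its own weight.
- lid_lip (a point): middle of the front edge of the lifting lip, in the middle of the lid's free edge, 90 mm from the hinge line. The lip is 32 mm wide, 4 mm deep, 2.4 mm thick; with the lid shut it stands 4 mm out from the box's front face, at z 24 to 27 mm.
- empty_rack: the empty one of two like grey sheet-metal racks side by side beyond the box, each a bay for one slide box; open to the front (towards the robot), no floor: the box slides in on the bench. Fixed. 97 mm deep, 196 wide (206 at the mouth), 38 high. Origin: footprint centre at bench height; x points into the bay (front edge at x = -50 mm), y along its width, as the box's axes do.
- bay_mouth (a point): middle of the empty bay's front edge, at bench height. Inside, the bay is 190 mm wide and 35 mm high; over its first 12 mm the side walls flare out to 200 mm. Two rubber stops at the back, 84 mm in from this edge, end the travel: fully home the box's origin is 42 mm in from this point, its front face level with the rack's front edge and the lip 4 mm proud.
- full_rack: the other rack, same shape, size and frame, fixed, with an identical closed slide box (fixed) already in it. Which rack stands left and which right changes. They stand about 5 to 40 mm apart.
- coplin_jar: bystander: glass staining jar with a knobbed lid, 60 mm across, 108 mm tall, standing on the bench to the left of the racks; origin at the centre of its underside
- timer: bystander: white bench timer, 60x68x18 mm, lying on the bench at the left; origin at the centre of its underside
- forceps: bystander: steel forceps lying on the bench near its front edge, 11x126x9 mm, long axis along its own y; origin at the centre of its underside
- forceps_b: bystander: second steel forceps, same size, lying further right along the bench's front edge; long axis along its own y, origin at the centre of its underside
- cassette: bystander: small tissue cassette lying on the bench near its front edge, in front of the microtome's left side, 28x40x8 mm; origin at the centre of its underside

How it is judged (in metres and radians):
On the way:
1. the lid is shut while the whole box is still outside the bay (value of joint slide_box_lid below 0.05 rad and x of slide_box in the frame of empty_rack below -0.093 m), for 0.2 s.
At the end, for the whole second after the job is handed in: the slide box lies on the bench inside the empty bay, within 6 mm of fully home against the stops, its lid shut (under 0.05 rad), at rest (value of joint slide_box_lid below 0.05 rad and x of slide_box in the frame of empty_rack between -0.0145 and 0.002 m and y of slide_box in the frame of empty_rack between -0.009 and 0.009 m and angle between the x axis of slide_box and the x axis of empty_rack, either way round below 0.09 rad and height (world z) of slide_box below 0.005 m and angle between slide_box's own z axis and vertical below 0.04 rad and linear speed of slide_box below 0.01 m/s); the robot touches nothing.
It fails at once if the slide box is lifted or tipped (12 mm, 0.12 rad) (height (world z) of slide_box above 0.012 m or angle between slide_box's own z axis and vertical above 0.12 rad).
It fails at once if the box or its lid is squeezed or pushed hard (over 35 N) (contact force between the fingers and slide_box above 35 N).
It fails at once if another thing on the bench is moved over 25 mm (distance of any of coplin_jar, timer, forceps, forceps_b, cassette from where it was at the start of the episode above 0.025 m).
It also fails if it takes over 72 s, if anything falls off the work surface, if the arm or the gripper's body presses on something with over 40 N, if the wrist force passes 120 N, or if a joint passes its speed limit or range.

ROBOT

A 7-joint arm with a two-finger parallel gripper is mounted at the origin on a cart in front of the work surface, level with it; the furniture and walls round the work are solid. World frame = base frame: x ahead of the robot, y to its left, z up, the work surface at z = 0. Lengths are in mm, angles in rad, forces in N, time in s.
With the tool pointing down it reaches from about 400 to 750 mm from the base axis. Payload 19.5 kg.
Tool frame: the origin (TCP) lies midway between the tips of the shut fingers; the grasp point (between the pads) lies 19 mm behind it; z points along the fingers, y is the line along which they close (so a half turn about z gives the same grasp; the last joint's range is limited). The gripper opens to 85 mm and grips with 20 to 120 N. Pads are 22 mm wide; open, the fingers measure 114 mm over their backs; the gripper's body (76 mm by 85 mm) begins 54 mm behind the grasp point. The pads swing forward as they close: fully open they stand 13 mm farther back than shut.
Start: joints at [1.237, 0.707, -0.028, 1.485, 0.022, 0.951, -0.075], TCP at [165.407, -550.668, 231.268] pointing down, gripper open.
Joint ranges: [-2.71, 2.71], [-0.32, 2.16], [-1.57, 1.52], [0, 2.45], [-1.46, 4.6], [0, 2.02], [-2.83, 2.83]. Speed limits (rad/s): [1.89, 1.89, 2.57, 2.57, 3.01, 3.01, 3.01].

INTERFACE

Orientations are given as a unit quaternion [w, x, y, z].
In Python, from bench import arm, viewer gives the robot as it stands.
- The arm moves only by the tool apply_moves, never from a script. Its argument "increments" is a list of rows, each a list of 5 numbers: the shift along the world's x, y, z in cm, then the turn about the world's z in rad, then the opening, from 0 (shut) to 1 (fully open). A call has 1 to 12 rows; each row shifts and turns the commanded pose from where the row before left it; what a row does not reach is not made up. A row lasts 1/10 s, in which the tool goes at most 50 mm and 8.59 degrees, less where a joint would pass 70% of its speed; a pose out of reach is approached as far as the arm can. A call with a gripper value outside its range is refused whole. The fingers move at their own pace and stop on an object; "newtons" is the grip in N (left out, the last holds). Time passes only in rows, so rows that do not move let the fingers close. It gives the time, the measured TCP pose, the force, the opening and the grip force at its end, in the units of the state.
- arm.observe(): the state, without advancing time (a new reading comes with each control period).
- viewer.get_image(name): name is "side" or "top"; returns a dict with "color" (400x640x3 uint8, blue, green, red), "range_z" (400x640 float32, mm along the optical axis (not along the pixel's ray), 0 where there is no reading), "fx", "fy", "cx", "cy" (pixels), "R" (3x3) and "t" (3): a world point X has camera coordinates R X + t. Camera axes: x right, y down, z forward; pixel columns grow to the right and rows downward; lengths in mm; the calibration is good to about 2 mm. A picture is of the moment at which its call begins.
- arm.job_done(): hands the job in; it is judged then, once.
The state is a dict: "t": time; "joint_positions": joint angles; "qd": joint speeds; "effort": joint torques, N m; "tool_pos": TCP position; "ee_rot": TCP orientation; "wrist_force": force on the tool from outside, world axes, zero at the start; "moment": the same for the moment, N m; "opening": opening from 0.0 (shut) to 1.0 (fully open); "finger_force": force on a finger pad.
Only numpy, scipy, OpenCV 4.12 (cv2) and the standard library are available. Lean on these libraries where they do the work, as an engineer would, in place of code of your own. Each camera call takes 0.05 s, during which the arm holds its last target. There are 200 camera calls.

## Working session

There is one attempt and no reset: what is moved stays moved. The work goes in short steps, Python scripts to look and compute and a tool call to move; the robot and the scene stay as the last step left them, time stands still between calls to the robot, and variables do not carry over. Pictures are saved under pics/ and viewed, at most 10 in all, crops included, and the job is handed in when it is done.

Besides the shell and the picture viewer there is one more tool, called after "Emit:" by a JSON object that holds its "api" and its "payload", one argument or row to a line. apply_moves: Moves the arm, as the interface text tells. Its arguments: {"type":"object","properties":{"increments":{"type":"array","items":{"type":"array","items":{"type":"number"}}},"newtons":{"type":"number"}},"required":["increments"]}

```bash
mkdir -p pics; cat > h.py <<'E'
import numpy as np,cv2
from bench import arm,viewer
def grab(n):
    d=viewer.get_image(n); d['R']=np.array(d['R']);d['t']=np.array(d['t']).ravel(); return d
def pts(d):
    z=d['range_z'];v,u=np.indices(z.shape)
    c=np.stack([(u-d['cx'])*z/d['fx'],(v-d['cy'])*z/d['fy'],z],-1)
    return (c-d['t'])@d['R']
E
python3 - <<'E'
from h import *
for n in('side','top'):
    d=grab(n);cv2.imwrite(f'pics/{n}0.png',d['color']);np.savez(f'{n}0.npz',**d)
    print(n,-d['R'].T@d['t'])
o=arm.observe();print(o)
E
```

```text
side [ 447.9550566  -658.54217065  575.35115739]
top [ 335.76828892  255.42950093 1030.52962964]
{'t': 0.1, 'joint_positions': array([ 1.23729737,  0.7070197 , -0.02761926,  1.48491056,  0.02199264,
        0.95087835, -0.07549414]), 'qd': array([ 0.00044375, -0.00191858, -0.00072117, -0.00107833,  0.00033204,
        0.00099809, -0.00107632]), 'effort': array([ 1.81016803e-03, -8.84282398e+01,  1.23731006e+00, -2.36454606e+01,
        1.70921796e-02,  4.94456195e-03, -5.66427673e-05]), 'tool_pos': array([ 165.35754195, -550.49058197,  230.89609334]), 'ee_rot': array([-4.50716827e-04,  9.89375302e-01,  1.45383300e-01, -7.52467622e-05]), 'wrist_force': array([0.09376049, 0.93540963, 0.53007145]), 'moment': array([-0.02049508, -0.00016796,  0.02798743]), 'finger_force': 0.0, 'opening': 1.0002680242414348}
```

View pics/side0.png

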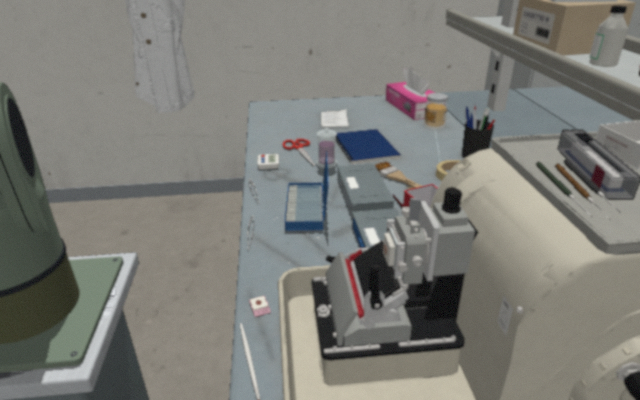

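View pics/top0.png

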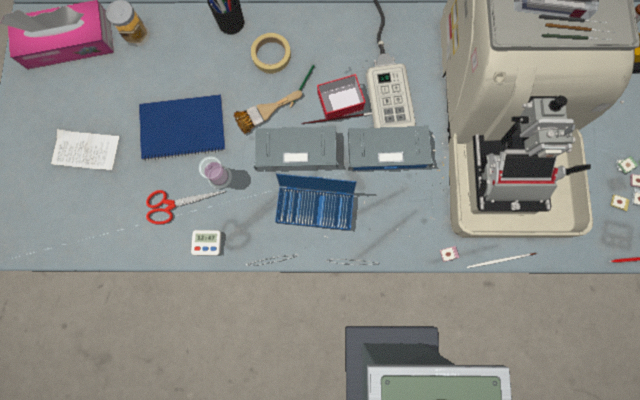

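The box is open at top-view (315,205), with its lid near upright at (316,188). The racks are at (296,150) and (392,150). The right one shows a blue front edge at (390,168), so the left one looks empty. Next I'll measure.

```bash
cat > m.py <<'E'
from h import *
def rect(p):
    r=cv2.minAreaRect(p[:,:2].astype(np.float32)); return np.round(r[0],1),np.round(r[1],1),round(r[2],2)
def cloud(d,u0,u1,v0,v1):
    P=pts(d);m=np.zeros(P.shape[:2],bool);m[v0:v1,u0:u1]=1;m&=d['range_z']>0
    return P,m
E
python3 - <<'E'
from m import *
d=dict(np.load('top0.npz'));P=pts(d);z=P[...,2]
hsv=cv2.cvtColor(d['color'],cv2.COLOR_BGR2HSV)
def big(m):
    m=cv2.morphologyEx(m.astype(np.uint8),cv2.MORPH_OPEN,np.ones((3,3)))
    n,l,s,c=cv2.connectedComponentsWithStats(m);k=1+np.argmax(s[1:,4]);return l==k
def roi(u0,u1,v0,v1):
    m=np.zeros(z.shape,bool);m[v0:v1,u0:u1]=1;return m
for n,r in(('L',roi(246,343,115,180)),('R',roi(345,442,115,180))):
    m=big(r&(z>30)&(z<46));print(n,rect(P[m]),np.median(z[m]),m.sum())
    q=P[m];xs=[]
    for y0 in np.arange(q[:,1].min()+10,q[:,1].max()-10,20):
        s=q[abs(q[:,1]-y0)<6];xs.append((round(y0),round(s[:,0].min()),round(s[:,0].max())))
    print(xs)
    b=r&(hsv[...,1]>90)&(hsv[...,0]>95)&(hsv[...,0]<125);print('blue',b.sum())
r=roi(265,375,170,240)
b=r&(hsv[...,1]>90)&(hsv[...,0]>95)&(hsv[...,0]<125)
m=big(b&(z>8)&(z<35));print('box',rect(P[m]),np.percentile(z[m],[5,50,95]))
m=big(r&(z>45));print('lid',rect(P[m]),np.percentile(z[m],[1,50,99]));q=P[m]
print('line',np.polyfit(q[:,1],q[:,0],1),np.polyfit(q[:,2],q[:,0],1))
t=roi(185,345,120,195)&(z>60);
for n,r in(('jar',roi(195,235,150,190)&(z>50)),('timer',roi(188,226,227,258)&(z>8))):
    print(n,rect(P[r]))
# bottom front edge of the box
for u in range(280,355,8):
    c=np.where(b[:,u])[0]; print(u,c.max(),P[c.max()-1,u].round(),end=';')
d=dict(np.load('side0.npz'));P=pts(d);z=P[...,2];hsv=cv2.cvtColor(d['color'],cv2.COLOR_BGR2HSV)
m=big(roi(315,332,135,240)&(hsv[...,1]>90)&(hsv[...,0]>95)&(hsv[...,0]<125)&(z>30)&(z<125));q=P[m]
print('\nsidelid',np.linalg.lstsq(np.c_[q[:,1:],np.ones(len(q))],q[:,0],rcond=None)[0],q.min(0),q.max(0),len(q))
m=roi(283,327,175,235)&(hsv[...,1]>90)&(hsv[...,0]>95)&(hsv[...,0]<125)&(z>5)&(z<32);q=P[m];print('sidebox',rect(q),np.percentile(z[m],[5,50,95]))
E
```

```text
L (array([659.9, 331.3]), array([ 98.6, 199.9]), 1.48) 37.68595133194752 3110
[(240, 615, 709), (260, 614, 709), (280, 612, 710), (300, 612, 710), (320, 612, 709), (340, 612, 707), (360, 612, 706), (380, 609, 707), (400, 610, 706), (420, 609, 707)]
blue 204
R (array([661.7, 103.9]), array([100.4, 199.5]), 2.26) 37.65805963989234 3120
[(12, 617, 711), (32, 615, 712), (52, 614, 711), (72, 614, 709), (92, 612, 708), (112, 613, 709), (132, 612, 711), (152, 609, 706), (172, 609, 706), (192, 610, 707)]
blue 199
box (array([547.2, 222. ]), array([22.2,  4.8]), 83.78) [16.80633096 25.79049906 33.94877509]
lid (array([487. , 244.4]), array([261.8, 153.3]), 26.16) [ 46.47187847  83.2736643  114.62892196]
line [1.16854525e-01 5.25958004e+02] [-2.17478278e-01  5.77877067e+02]
jar (array([471.3, 397.9]), array([393.2,  52.4]), 45.37)
timer (array([402.7, 412.9]), array([335.6,  67.2]), 78.28)
280 222 [482. 368.   2.];288 223 [479. 348.   4.];296 224 [475. 328.  19.];304 224 [478. 310.   0.];312 225 [475. 290.   2.];320 226 [472. 271.  10.];328 227 [468. 252.  17.];336 228 [468. 232.  -1.];344 229 [463. 214.  22.];352 208 [513. 195.  23.];
sidelid [1.00942403e-01 1.14124683e-01 5.21945114e+02] [549.42087756 186.9030771   37.28683431] [563.85244417 330.96535547 115.14615446] 140
sidebox (array([513.6, 282.9]), array([186.1,  83. ]), 83.27) [ 5.86219705 16.94370711 24.57495548]
```

```bash
python3 -c "
import cv2
a=cv2.imread('pics/top0.png')[110:250,190:450];b=cv2.imread('pics/side0.png')[120:260,230:430]
cv2.imwrite('pics/c0.png',cv2.resize(a,None,fx=3,fy=3,interpolation=2))"
```

```text
(no output)
```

View pics/c0.png

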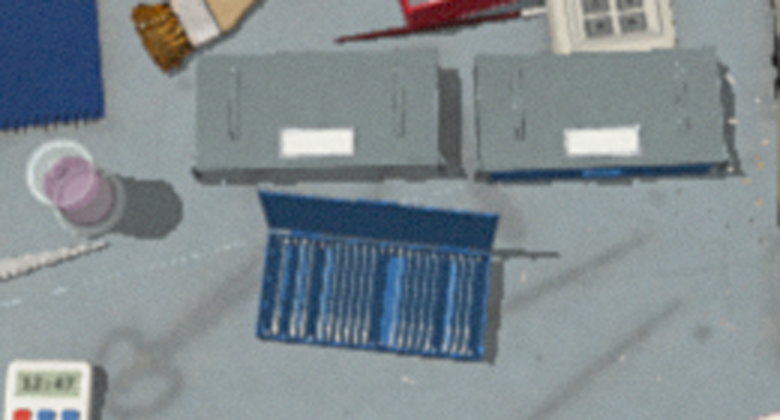

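The crop confirms it: the left rack's mouth is empty, and the right rack shows a blue box with its lip at crop (600,172). The box centre is about (512,284) with yaw -0.117. The empty bay mouth is about (611,331) with yaw +0.026. I'll move round the microtome at small radius.

Emit:
{"api": "apply_moves", "payload": {
  "increments": [
    [2, 2.9, 0.6, -0.06, 0],
    [2, 2.9, 0.6, -0.06, 0],
    [2, 2.9, 0.6, -0.06, 0],
    [2, 2.9, 0.6, -0.06, 0],
    [2, 2.9, 0.6, -0.06, 0],
    [2, 2.9, 0.6, -0.06, 0],
    [2, 2.9, 0.6, -0.05, 0],
    [1.2, 4, 0, 0, 0],
    [1.2, 4, 0, 0, 0],
    [1.2, 4, 0, 0, 0],
    [1.2, 4, 0, 0, 0],
    [1.2, 4, 0, 0, 0]
  ],
  "newtons": 20
}}

```text
t: 1.3
tool_pos: [365.5, -146.0, 273.3]
ee_rot: [-0.0, 0.998, -0.059, 0.0]
wrist_force: [0.9, -0.4, -0.3]
opening: -0.003
finger_force: 0.0
```

Emit:
{"api": "apply_moves", "payload": {
  "increments": [
    [1.2, 4, 0, 0, 0],
    [1.2, 4, 0, 0, 0],
    [1.2, 4, 0, 0, 0],
    [1.2, 4, 0, 0, 0],
    [1.2, 4, 0, 0, 0],
    [2.4, 3.2, 0, 0, 0],
    [2.4, 3.2, 0, 0, 0],
    [2.4, 3.2, 0, 0, 0],
    [2.4, 3.2, 0, 0, 0],
    [2.4, 3.2, 0, 0, 0],
    [2.4, 3.2, 0, 0, 0],
    [2.4, 3.2, 0, 0, 0]
  ]
}}

```text
t: 2.5
tool_pos: [593.9, 277.7, 273.1]
ee_rot: [0.0, 0.998, -0.059, -0.0]
wrist_force: [0.6, -1.7, -0.1]
opening: -0.003
finger_force: 0.0
```

Emit:
{"api": "apply_moves", "payload": {
  "increments": [
    [0.5, 0, -2, 0, 0],
    [0.3, 0, -4, 0, 0],
    [0, 0, -4, 0, 0],
    [0, 0, -4, 0, 0],
    [0, 0, -3, 0, 0],
    [0, 0, 0, 0, 0]
  ]
}}

```text
t: 3.1
tool_pos: [599.6, 275.5, 99.4]
ee_rot: [0.001, 0.998, -0.059, -0.003]
wrist_force: [-1.0, 0.3, 0.9]
opening: -0.002
finger_force: 0.0
```

```bash
python3 - <<'E'
from h import *
d=grab('side');c=cv2.resize(d['color'][110:260,220:420],None,fx=3,fy=3,interpolation=2)
cv2.imwrite('pics/s1.png',c);o=arm.observe();print(o['t'],o['tool_pos'],o['wrist_force'])
E
```

```text
3.15 [600.7631486  276.06669607 102.29086091] [0.44960136 0.08658532 0.78196575]
```

View pics/s1.png

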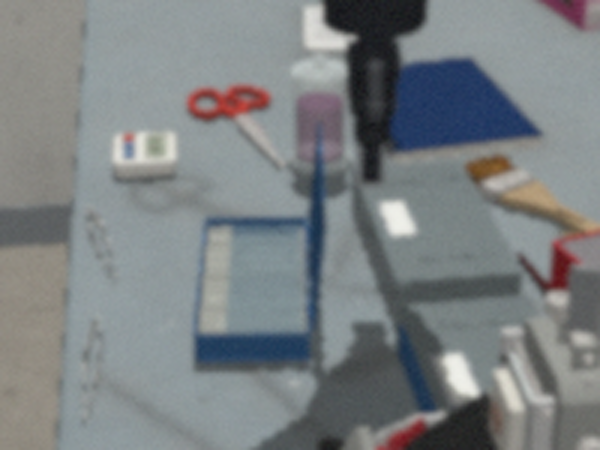

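The shut fingers at crop (370,170) hang between the lid (318,200) and the rack. The lid stands clear in front of them. I'll push it over.

Emit:
{"api": "apply_moves", "payload": {
  "increments": [
    [-0.8, 0.1, -0.5, 0, 0],
    [-0.8, 0.1, -0.4, 0, 0],
    [-0.8, 0.1, 0, 0, 0],
    [-0.8, 0.1, 0, 0, 0],
    [-0.8, 0.1, 0, 0, 0],
    [-0.8, 0.1, -0.1, 0, 0],
    [-0.8, 0.1, -0.2, 0, 0],
    [-0.8, 0.1, -0.4, 0, 0]
  ]
}}

```text
t: 3.95
tool_pos: [536.9, 284.5, 87.3]
ee_rot: [-0.0, 0.998, -0.059, 0.0]
wrist_force: [0.6, -0.2, 1.4]
opening: -0.0
finger_force: 0.5
```

Emit:
{"api": "apply_moves", "payload": {
  "increments": [
    [-0.8, 0.1, -0.4, 0, 0],
    [-0.8, 0.1, -0.5, 0, 0],
    [-0.7, 0.1, -0.6, 0, 0],
    [-0.6, 0.1, -0.6, 0, 0],
    [-0.5, 0.1, -0.6, 0, 0],
    [-0.5, 0.1, -0.6, 0, 0]
  ]
}}

```text
t: 4.55
tool_pos: [498.0, 290.4, 53.7]
ee_rot: [-0.0, 0.998, -0.059, -0.0]
wrist_force: [1.1, -0.2, 0.6]
opening: -0.002
finger_force: 0.3
```

```bash
python3 - <<'E'
from h import *
d=grab('side');c=cv2.resize(d['color'][110:260,220:420],None,fx=3,fy=3,interpolation=2)
cv2.imwrite('pics/s2.png',c);o=arm.observe();print(o['t'],o['tool_pos'],o['wrist_force'])
E
```

```text
4.6 [496.88948768 290.5650106   52.81030221] [-1.68995213  0.55092083 -0.97447961]
```

View pics/s2.png

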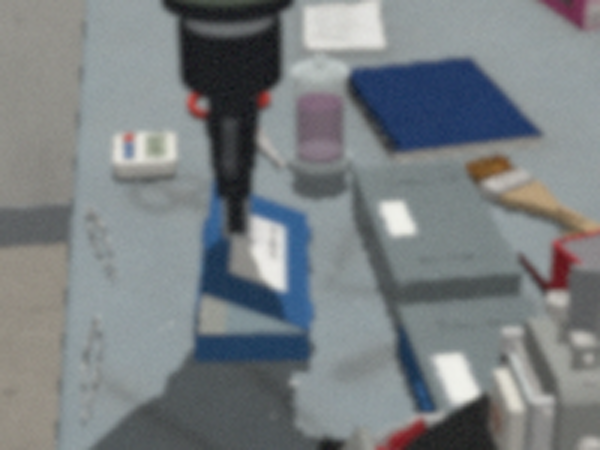

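The lid is partly down under the fingertips at crop (240,235). I'll press on gently.

Emit:
{"api": "apply_moves", "payload": {
  "increments": [
    [-0.2, 0, -0.5, 0, 0],
    [-0.1, 0, -0.5, 0, 0],
    [0, 0, -0.5, 0, 0],
    [0, 0, -0.4, 0, 0],
    [0, 0, -0.3, 0, 0],
    [0, 0, -0.2, 0, 0],
    [0, 0, -0.1, 0, 0],
    [0, 0, 0, 0, 0]
  ]
}}

```text
t: 5.4
tool_pos: [495.4, 290.3, 29.2]
ee_rot: [-0.0, 0.998, -0.059, 0.0]
wrist_force: [-0.1, -0.2, -0.8]
opening: -0.001
finger_force: 0.0
```

Emit:
{"api": "apply_moves", "payload": {
  "increments": [
    [0, 0, -0.1, 0, 0],
    [0, 0, -0.1, 0, 0],
    [0, 0, 0, 0, 0],
    [0, 0, 0, 0, 0]
  ]
}}

```text
t: 5.8
tool_pos: [495.4, 290.3, 27.3]
ee_rot: [-0.0, 0.998, -0.059, 0.0]
wrist_force: [-0.3, 0.0, 0.1]
opening: -0.002
finger_force: 0.0
```

Emit:
{"api": "apply_moves", "payload": {
  "increments": [
    [0, 0, -0.1, 0, 0],
    [0, 0, -0.1, 0, 0],
    [0, 0, 0, 0, 0],
    [0, 0, 0, 0, 0]
  ]
}}

```text
t: 6.2
tool_pos: [495.5, 290.4, 26.3]
ee_rot: [-0.0, 0.998, -0.059, 0.0]
wrist_force: [-6.5, -1.7, 23.3]
opening: 0.003
finger_force: 11.5
```

The lid bottomed out at 23 N, so it is shut. I'll rise and go to the box's right end.

Emit:
{"api": "apply_moves", "payload": {
  "increments": [
    [0, 0, 2, 0, 0],
    [0, 0, 3, 0, 0],
    [0, -4, 1, 0, 0],
    [0.5, -4, 0, 0.07, 0],
    [0.7, -4, 0, 0.073, 0],
    [0.8, -2, 0, 0, 0],
    [0, 0, 0, 0, 0]
  ]
}}

```text
t: 6.9
tool_pos: [516.5, 146.9, 85.4]
ee_rot: [0.001, 1.0, 0.01, 0.0]
wrist_force: [-0.3, 0.5, -0.4]
opening: 0.003
finger_force: 0.0
```

```bash
cat > look.py <<'E'
from m import *
import sys
def big(m):
    m=cv2.morphologyEx(m.astype(np.uint8),cv2.MORPH_OPEN,np.ones((2,2)))
    n,l,s,c=cv2.connectedComponentsWithStats(m);k=1+np.argmax(s[1:,4]);return l==k
def ray(d,u,v,z):
    r=d['R'].T@np.array([(u-d['cx'])/d['fx'],(v-d['cy'])/d['fy'],1]);c=-d['R'].T@d['t'];return c+r*(z-c[2])/r[2]
for n in ('top','side'):
    d=grab(n);P=pts(d);z=P[...,2];h=cv2.cvtColor(d['color'],cv2.COLOR_BGR2HSV)
    m=(h[...,1]>90)&(h[...,0]>95)&(h[...,0]<125)|((h[...,1]<60)&(h[...,2]>150))
    m&=(z>20)&(z<32)&(P[...,0]>430)&(P[...,0]<720)&(P[...,1]>150)&(P[...,1]<450)
    m=cv2.morphologyEx(m.astype(np.uint8),cv2.MORPH_CLOSE,np.ones((3,3)))>0
    m=big(m);print(n,rect(P[m]),np.percentile(z[m],[2,50,98]).round(1),m.sum())
    v,u=np.where(m)
    q=np.array([ray(d,a,b,27) for a,b in zip(u,v)]);r=rect(q);print(' plane',r,cv2.boxPoints((tuple(r[0]),tuple(r[1]),r[2])).round().tolist())
    cv2.imwrite(f'pics/{n}_{sys.argv[1]}.png',d['color'])
o=arm.observe();print(o['t'],o['tool_pos'],o['wrist_force'])
E
python3 look.py a; python3 -c "
import cv2
cv2.imwrite('pics/a.png',cv2.resize(cv2.imread('pics/top_a.png')[110:270,190:450],None,fx=3,fy=3))"
```

```text
top (array([449.5, 288. ]), array([180.5, 219.7]), 84.13) [ 4.6 26.7 30.6] 2704
 plane (array([507.8, 282.5]), array([179.3,  91.4]), 84.2) [[453.0, 198.0], [544.0, 189.0], [562.0, 367.0], [471.0, 376.0]]
side (array([ 471.6, -134.3]), array([1048. ,   88.6]), 84.38) [ 1.  27.  97.2] 1116
 plane (array([511. , 271.4]), array([185.9,  88.1]), 84.34) [[458.0, 183.0], [546.0, 175.0], [564.0, 360.0], [476.0, 368.0]]
7.0 [515.44295976 150.51645002  85.27373683] [ 0.59749721 -0.46778987 -0.19470135]
```

View pics/a.png

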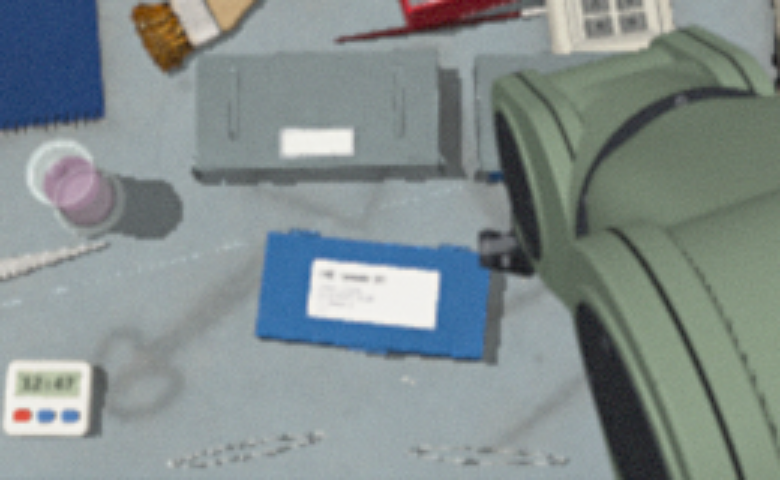

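The lid is flat shut. The fingers are above the bench at crop (505,250), off the right end. I'll go down and push the box left with the flat of the fingers.

Emit:
{"api": "apply_moves", "payload": {
  "increments": [
    [-0.3, 0, -3, 0, 0],
    [0, 0, -3, 0, 0],
    [0, 0, -1.3, 0, 0],
    [0, 1, 0, 0, 0],
    [0, 1, 0, 0, 0],
    [0, 0.8, 0, 0, 0],
    [0, 0.8, 0, 0, 0],
    [0, 0.8, 0, 0, 0],
    [0, 0.8, 0, 0, 0],
    [0, 0.8, 0, 0, 0],
    [0, 0, 0, 0, 0]
  ]
}}

```text
t: 8.1
tool_pos: [512.2, 211.9, 12.3]
ee_rot: [-0.001, 1.0, 0.013, 0.0]
wrist_force: [0.0, 0.1, 0.1]
opening: 0.001
finger_force: 0.0
```

```bash
python3 look.py b
```

```text
top (array([467.9, 307.7]), array([253.9, 127.7]), 48.27) [13.5 26.7 31.7] 1893
 plane (array([506.2, 334.2]), array([146.4,  89.1]), 83.37) [[453.0, 267.0], [542.0, 256.0], [559.0, 402.0], [470.0, 412.0]]
side (array([ 476.1, -127.8]), array([1062.3,   40.3]), 89.13) [ 18.6  27.2 106.1] 588
 plane (array([482.9, 307.6]), array([ 41.1, 186.3]), 0.64) [[461.0, 401.0], [463.0, 214.0], [504.0, 215.0], [502.0, 401.0]]
8.2 [512.30605896 210.53938908  12.20393556] [-0.74013527 -0.04465215 -0.06923611]
```

Emit:
{"api": "apply_moves", "payload": {
  "increments": [
    [0, -2, 0, 0, 0],
    [0, -2, 2, 0, 0],
    [-1, -3, 4, 0, 0],
    [-3, -4, 3, 0, 0],
    [-3, -4, 0, 0, 0],
    [-3, -4, 0, 0, 0],
    [0, -3, 0, 0, 0],
    [0, 0, 0, 0, 0]
  ]
}}

```text
t: 9.0
tool_pos: [416.4, -7.1, 97.5]
ee_rot: [0.001, 1.0, 0.01, -0.0]
wrist_force: [-0.2, 0.1, 0.1]
opening: -0.003
finger_force: 0.0
```

```bash
python3 look.py c; python3 -c "
import cv2,numpy as np
a=cv2.imread('pics/top_c.png')[130:260,190:450];b=cv2.imread('pics/side_c.png')[130:260,220:420]
cv2.imwrite('pics/c.png',cv2.resize(np.hstack([a,b]),None,fx=1.7,fy=1.7,interpolation=2))"
```

```text
top (array([448.7, 320.4]), array([180.1, 215.5]), 85.71) [ 5.  26.6 30.6] 2727
 plane (array([505.5, 316.1]), array([179.3,  91.6]), 85.79) [[453.0, 230.0], [545.0, 223.0], [558.0, 402.0], [466.0, 409.0]]
side (array([ 477.4, -106.3]), array([1105.7,   94.8]), 85.79) [ 1.4 27.1 29.6] 1379
 plane (array([508., 305.]), array([186.8,  90.7]), 85.79) [[456.0, 215.0], [546.0, 209.0], [560.0, 395.0], [470.0, 401.0]]
9.1 [417.13435794  -3.64603427  97.26761722] [0.19424665 0.40065634 0.02730982]
```

View pics/c.png

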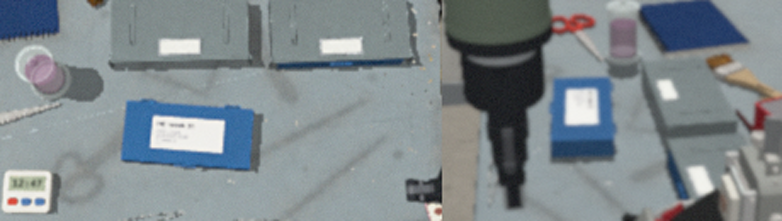

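The box is at (506,316) with yaw -0.07 and the lid shut (left panel, box at (190,133)). Next I'll open the fingers to straddle the lip and push the front face with both tips, which also squares the box up.

Emit:
{"api": "apply_moves", "payload": {
  "increments": [
    [0, 4, 0, 0.006, 1],
    [0, 4, 0, 0, 1],
    [0, 4, 0, 0, 1],
    [0, 4, 0, 0, 1],
    [0, 4, 0, 0, 1],
    [0, 4, 0, 0, 1],
    [0, 4, 0, 0, 1],
    [0, 4, 0, 0, 1],
    [0.3, 0.3, -3, 0, 1],
    [0.5, 0, -3, 0, 1],
    [0, 0, -2, 0, 1],
    [0, 0, -1.5, 0, 1]
  ]
}}

```text
t: 10.3
tool_pos: [423.9, 320.5, 0.7]
ee_rot: [0.0, 1.0, 0.016, -0.001]
wrist_force: [-0.5, -0.2, 0.6]
opening: 1.001
finger_force: 0.0
```

Emit:
{"api": "apply_moves", "payload": {
  "increments": [
    [0, 0, 0, 0, 1],
    [0, 0, 0, 0, 1]
  ]
}}

```text
t: 10.5
tool_pos: [424.7, 320.1, 2.7]
ee_rot: [-0.0, 1.0, 0.016, 0.0]
wrist_force: [-0.0, 0.1, 0.9]
opening: 0.999
finger_force: 0.0
```

Emit:
{"api": "apply_moves", "payload": {
  "increments": [
    [0.6, 0, 0, 0, 1],
    [0.6, 0, 0, 0, 1],
    [0.6, 0, 0, 0, 1],
    [0.6, 0, 0, 0, 1],
    [0.6, 0, 0, 0, 1],
    [0.6, 0, 0, 0, 1],
    [0.6, 0.15, 0, 0, 1],
    [0.6, 0.25, 0, 0, 1],
    [0.6, 0.25, 0, 0, 1],
    [0.6, 0.25, 0, 0, 1],
    [0, 0, 0, 0, 1]
  ]
}}

```text
t: 11.6
tool_pos: [485.8, 329.0, 2.2]
ee_rot: [-0.0, 1.0, 0.015, 0.001]
wrist_force: [0.7, 0.4, 0.5]
opening: 1.0
finger_force: 0.0
```

```bash
python3 look.py d; python3 -c "
import cv2,numpy as np
a=cv2.imread('pics/top_d.png')[110:250,190:450];b=cv2.imread('pics/side_d.png')[120:260,220:420]
cv2.imwrite('pics/d.png',cv2.resize(np.hstack([a,b]),None,fx=1.7,fy=1.7,interpolation=2))"
```

```text
top (array([461.5, 254.9]), array([251.1,  36.8]), 2.44) [-2.1 25.9 29.9] 208
 plane (array([557.2, 247.3]), array([76.3, 32.7]), 30.87) [[516.0, 242.0], [533.0, 214.0], [598.0, 253.0], [582.0, 281.0]]
side (array([507.5, -97.8]), array([1127.8,   91.1]), 84.17) [ 7.2 27.2 29.6] 1270
 plane (array([544.6, 321.2]), array([191. ,  87.4]), 89.88) [[501.0, 226.0], [588.0, 226.0], [588.0, 417.0], [501.0, 417.0]]
11.7 [484.98749752 328.74472455   2.19372665] [ 0.56325642 -0.27238742 -0.46980366]
```

View pics/d.png

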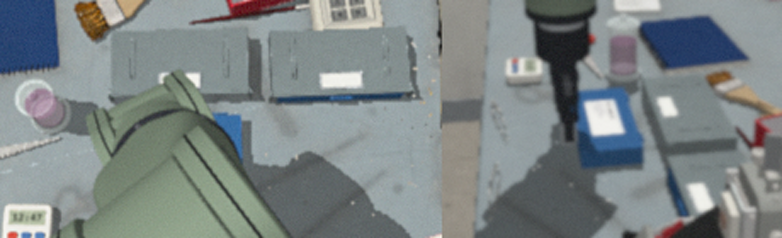

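The box is squared up just short of the rack. In the side panel it is at (607,125). In the top panel only its right end, at (243,135), is visible past the arm. I'll measure that end against the rack.

```bash
python3 - <<'E'
from m import *
d=dict(np.load('top0.npz'))
def ray(u,v,z):
    r=d['R'].T@np.array([(u-d['cx'])/d['fx'],(v-d['cy'])/d['fy'],1]);c=-d['R'].T@d['t'];return (c+r*(z-c[2])/r[2]).round(1)
for n in 'cd':
    im=cv2.imread(f'pics/top_{n}.png');h=cv2.cvtColor(im,cv2.COLOR_BGR2HSV)
    b=(h[...,1]>90)&(h[...,0]>95)&(h[...,0]<125)&(h[...,2]>90)
    for v in range(168,225,4):
        u=np.where(b[v,270:360])[0]
        if len(u): print(n,v,u.max()+270,ray(u.max()+270.5,v,27))
P=pts(d);z=P[...,2];m=(z>33)&(z<43)&(P[...,0]>605)&(P[...,0]<715)&(P[...,1]>222)&(P[...,1]<440)
for v in range(128,172,6):
    u=np.where(m[v])[0]
    if len(u): a,c=ray(u.min()-.5,v,38),ray(u.max()+.5,v,38);print('rack',v,a,c,(a+c)[:2]/2)
E
```

```text
c 168 359 [607.9 175.8  27. ]
c 188 275 [558.3 377.7  27. ]
c 192 330 [548.6 245.9  27. ]
c 196 338 [538.9 226.8  27. ]
c 200 338 [529.2 226.8  27. ]
c 204 338 [519.5 226.9  27. ]
c 208 337 [509.9 229.3  27. ]
c 212 337 [500.3 229.4  27. ]
c 216 337 [490.7 229.4  27. ]
c 220 337 [481.2 229.4  27. ]
c 224 336 [471.7 231.8  27. ]
d 176 322 [588.  265.1  27. ]
d 180 331 [578.1 243.4  27. ]
d 184 331 [568.3 243.4  27. ]
d 188 331 [558.4 243.5  27. ]
d 192 331 [548.6 243.5  27. ]
d 196 332 [538.9 241.1  27. ]
d 200 332 [529.2 241.1  27. ]
d 204 332 [519.5 241.1  27. ]
rack 128 [705.9 426.5  38. ] [705.7 233.6  38. ] [705.8  330.05]
rack 134 [690.5 430.8  38. ] [690.3 233.7  38. ] [690.4  332.25]
rack 140 [675.2 430.3  38. ] [675.1 233.7  38. ] [675.15 332.  ]
rack 146 [660.  429.8  38. ] [659.9 233.8  38. ] [659.95 331.8 ]
rack 152 [644.9 429.3  38. ] [644.8 233.8  38. ] [644.85 331.55]
rack 158 [629.8 428.8  38. ] [629.8 233.9  38. ] [629.8  331.35]
rack 164 [614.9 430.7  38. ] [614.9 226.7  38. ] [614.9 328.7]
```

The box is about 3 mm left of the bay axis, and the axis drifts about +3 mm over the remaining travel. A straight +x push should land it centred.

Emit:
{"api": "apply_moves", "payload": {
  "increments": [
    [0.6, 0, 0, 0, 1],
    [0.6, 0, 0, 0, 1],
    [0.6, 0, 0, 0, 1],
    [0.6, 0, 0, 0, 1],
    [0.6, 0, 0, 0, 1],
    [0.6, 0, 0, 0, 1],
    [0.6, 0, 0, 0, 1],
    [0.6, 0, 0, 0, 1]
  ]
}}

```text
t: 12.5
tool_pos: [533.4, 328.6, 2.2]
ee_rot: [-0.0, 1.0, 0.015, -0.0]
wrist_force: [-2.6, 0.4, 0.4]
opening: 1.001
finger_force: 1.1
```

Emit:
{"api": "apply_moves", "payload": {
  "increments": [
    [0.6, 0, 0, 0, 1],
    [0.6, 0, 0, 0, 1],
    [0.6, 0, 0, 0, 1],
    [0.6, 0, 0, 0, 1],
    [0.6, 0, 0, 0, 1]
  ]
}}

```text
t: 13.0
tool_pos: [563.4, 328.6, 2.2]
ee_rot: [-0.0, 1.0, 0.015, -0.0]
wrist_force: [-2.0, -1.6, 1.3]
opening: 1.0
finger_force: 1.2
```

Emit:
{"api": "apply_moves", "payload": {
  "increments": [
    [0.6, 0, 0, 0, 1],
    [0.6, 0, 0, 0, 1],
    [0.6, 0, 0, 0, 1],
    [0.5, 0, 0, 0, 1],
    [0.3, 0, 0, 0, 1],
    [0.2, 0, 0, 0, 1],
    [0.2, 0, 0, 0, 1]
  ]
}}

```text
t: 13.7
tool_pos: [592.9, 328.6, 2.2]
ee_rot: [-0.0, 1.0, 0.015, -0.0]
wrist_force: [-2.3, 0.5, 0.3]
opening: 0.997
finger_force: 1.2
```

Emit:
{"api": "apply_moves", "payload": {
  "increments": [
    [0.2, 0, 0, 0, 1],
    [0.2, 0, 0, 0, 1]
  ]
}}

```text
t: 13.9
tool_pos: [597.0, 328.6, 2.2]
ee_rot: [-0.0, 1.0, 0.015, -0.0]
wrist_force: [-2.7, -0.7, 0.4]
opening: 0.998
finger_force: 1.1
```

Emit:
{"api": "apply_moves", "payload": {
  "increments": [
    [0.1, 0, 0, 0, 1],
    [0.1, 0, 0, 0, 1]
  ]
}}

```text
t: 14.1
tool_pos: [598.7, 328.7, 2.2]
ee_rot: [-0.0, 1.0, 0.015, -0.0]
wrist_force: [-8.8, -0.1, 3.7]
opening: 0.997
finger_force: 4.4
```

Emit:
{"api": "apply_moves", "payload": {
  "increments": [
    [0.1, 0, 0, 0, 1],
    [0.1, 0, 0, 0, 1]
  ]
}}

```text
t: 14.3
tool_pos: [598.9, 328.8, 2.0]
ee_rot: [0.0, 1.0, 0.015, -0.002]
wrist_force: [-20.4, -1.4, 11.3]
opening: 1.001
finger_force: 10.5
```

It hit the stops where expected, with 20 N on the wrist. I'll back off and check.

Emit:
{"api": "apply_moves", "payload": {
  "increments": [
    [-1, 0, 0, 0, 1],
    [-3, 0, 0, 0, 1],
    [-3, 0, 1, 0, 1],
    [-3, 0, 3, 0, 1],
    [-3, -4, 4, 0, 1],
    [-2, -4, 4, 0, 1],
    [-2, -4, 0, 0, 1],
    [0, -4, 0, 0, 1],
    [0, -4, 0, 0, 1],
    [0, -4, 0, 0, 1],
    [0, -4, 0, 0, 1],
    [0, 0, 0, 0, 1]
  ]
}}

```text
t: 15.5
tool_pos: [441.2, 58.9, 107.1]
ee_rot: [0.001, 1.0, 0.012, 0.0]
wrist_force: [0.5, 0.8, -0.2]
opening: 1.003
finger_force: 0.0
```

```bash
python3 look.py e >/dev/null; python3 -c "
import cv2,numpy as np
a=cv2.imread('pics/top_e.png')[110:250,190:450];b=cv2.imread('pics/side_e.png')[120:260,260:440]
cv2.imwrite('pics/e.png',cv2.resize(np.hstack([a,b]),None,fx=1.8,fy=1.8,interpolation=2))"
```

```text
(no output)
```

View pics/e.png

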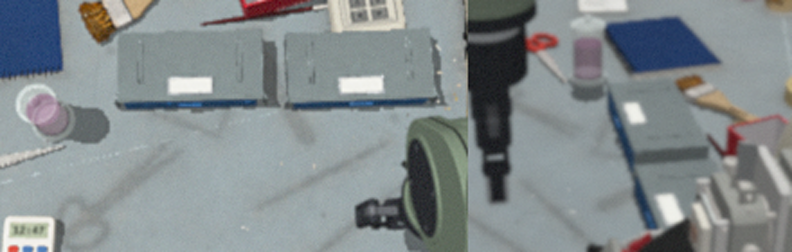

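The left rack now shows the same blue front and lip, at (190,104), as the full one at (360,103). The box is home and the arm is clear.

```bash
python3 -c "
from bench import arm
print(arm.job_done())"
```

```text
the job is handed in; nothing more can be done
None
```

The lid was pushed shut clear of the racks, the box was pushed into the empty left rack until it met the stops, and the job was handed in at about 15.6 s; the hand-in returned no verdict.

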